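Snap the lid onto the low pan

TASK

Lay the loose clip-down lid on the low oblong pan that it fits, long side along long side, without forcing it, and let go. Then, with the fingers on top of the lid, press down first its left end and then its right end, until the lid snaps fully home there, and keep each end firmly pressed for half a second at about 2 kg (20 N) to be sure of it, never more than 5 kg. At the end the lid lies flush all round; do not disturb the other things on the worktop.

Things in the scene. Friction and masses are not known exactly. Their poses are not given: they have to be found in the camera images.
- lid: Loose grey plastic clip-down lid, 206 x 126 mm, 58 mm high, 0.3 kg, right way up. Origin: centre of the skirt's lower edge (1 mm above the worktop at the start); x along the long side, z up. Plate underside at z = 20, top at 24 mm (26 mm within 60 mm of the centre). The skirt, flared at its foot, goes outside the pan's rim with 1 to 2 mm play a side. May be turned end for end.
- lid_grip (a point): Centre of the lid's bridge handle, 50 mm above the lid's origin: a bar 90 mm long (lid x), 16 mm wide (lid y), 16 mm high, with free space under it between two posts at x = +-37 mm.
- lid_end_a (a point): Middle of the lid's +x end, underside of the plate, at lid (90, 0, 20) mm. A sprung clip under it meets the rim with this end 11 to 17 mm too high, sticks there, needs up to 20 N pressed on this end, and snaps under the rim. Fully home this point is at z = 65 mm in the pan's frame. Press on the top face, 4 mm above, some 10 to 15 mm inward.
- lid_end_b (a point): Middle of the lid's -x end, underside of the plate, at lid (-90, 0, 20) mm. A sprung clip under it meets the rim with this end 11 to 17 mm too high, sticks there, needs up to 20 N pressed on this end, and snaps under the rim. Fully home this point is at z = 65 mm in the pan's frame. Press on the top face, 4 mm above, some 10 to 15 mm inward.
- low_pan: Low oblong steel pan, 179 x 111 mm over the rim and 65 mm high, standing fast on the worktop: the one that the lid fits. Origin: centre of its underside; x along the long side, to the left as the robot sees it (within 15 degrees), z up. The rim is flat on top at z = 65 mm; its lip is 8 mm thick and stands out 14 mm beyond the walls.
- deep_pan: Bystander: deeper, nearly square steel pan, 165 x 179 mm over the rim, 100 mm high; too big for the lid. Origin: centre of its underside.
- order_bell: Bystander: round order bell, 86 mm wide, 68 mm high; origin under its centre.
- ramekin: Bystander: white round ramekin, 84 mm wide, 42 mm high; origin under its centre.

How it is judged:
On the way, in this order (a step that is already met when the one before it is completed fails the run):
1. the lid lies on the low pan (within 15 mm, 0.1 rad, no end over 30 mm too high), let go by the fingers, at least one end still over 5 mm too high (horizontal distance between lid and low_pan below 0.015 m and angle between the x axis of lid and the x axis of low_pan, either way round below 0.1 rad and contact force between the fingers and lid below 0.1 N and z of each of lid_end_a, lid_end_b in the frame of low_pan below 0.095 m and z of lid in the frame of low_pan above 0.04 m and z of any of lid_end_a, lid_end_b in the frame of low_pan above 0.07 m), for 0.1 s.
2. fingers over the pan's left (+x) end (50 mm or more from its centre) press the lid with over 10 N for 0.3 s while that end is home (within 2.5 mm of the rim) (x of the grasp point in the frame of low_pan above 0.05 m and contact force between the fingers and lid above 10 N and ((x of lid_end_a in the frame of low_pan above 0 m and z of lid_end_a in the frame of low_pan below 0.0675 m) or (x of lid_end_b in the frame of low_pan above 0 m and z of lid_end_b in the frame of low_pan below 0.0675 m))), for 0.3 s.
3. fingers over the pan's right (-x) end (50 mm or more from its centre) press the lid with over 10 N for 0.3 s while that end is home (within 2.5 mm of the rim) (x of the grasp point in the frame of low_pan below -0.05 m and contact force between the fingers and lid above 10 N and ((x of lid_end_a in the frame of low_pan below 0 m and z of lid_end_a in the frame of low_pan below 0.0675 m) or (x of lid_end_b in the frame of low_pan below 0 m and z of lid_end_b in the frame of low_pan below 0.0675 m))), for 0.3 s.
At the end, for the whole second after the job is handed in: The lid is on the low pan, within 6 mm of centred, within 0.08 rad of aligned with its long side and level within 0.03 rad, with both end points within 2.5 mm of the rim (z under 67.5 mm in the pan's frame), and at rest (z of each of lid_end_a, lid_end_b in the frame of low_pan below 0.0675 m and horizontal distance between lid and low_pan below 0.006 m and angle between the x axis of lid and the x axis of low_pan, either way round below 0.08 rad and angle between lid's own z axis and vertical below 0.03 rad and linear speed of lid below 0.02 m/s); the robot touches nothing.
It fails at once if the fingers press on the lid, other than gripping its handle, with more than 80 N, knocks included (contact force between the fingers and lid above 80 N and (horizontal distance between the grasp point and lid_grip above 0.045 m or z of the grasp point in the frame of lid_grip above 0.015 m)).
It fails at once if the deep pan, bell or ramekin is shifted by more than 40 mm (distance of any of deep_pan, order_bell, ramekin from where it was at the start of the episode above 0.04 m).
It also fails if it takes over 64 s, if anything falls off the work surface, if the arm or the gripper's body presses on something with over 40 N, if the wrist force passes 120 N, or if a joint passes its speed limit or range.

ROBOT

A 6-joint arm with a two-finger parallel gripper is mounted at the origin on a cart in front of the work surface, level with it; the furniture and walls round the work are solid. World frame = base frame: x ahead of the robot, y to its left, z up, the work surface at z = 0. Lengths are in m, angles in rad, forces in N, time in s.
With the tool pointing down it reaches from about 0.3 to 0.775 m from the base axis. Payload 14.6 kg.
Tool frame: the origin (TCP) lies at the very end of the fingers, on their centre line; the grasp point (between the pads) lies 19 mm behind it; z points along the fingers, y is the line along which they close (so a half turn about z gives the same grasp; the last joint's range is limited). The gripper opens to 94 mm and grips with 3 to 60 N. Pads are 16 mm wide; open, the fingers measure 119 mm over their backs; the gripper's body (75 mm by 177 mm) begins 78 mm behind the grasp point.
Start: joints at [1.114, 0.3, 1.521, -0, 1.321, -0.067], TCP at [0.209, 0.509, 0.205] pointing down, gripper open.
Joint ranges: [-3.03, 3.03], [-0.79, 2.21], [0.23, 2.52], [-1.04, 4.18], [0, 3.07], [-2.55, 2.55]. Speed limits (rad/s): [2.22, 2.22, 2.57, 3.14, 3.14, 3.14].

INTERFACE

Orientations are given as [roll, pitch, yaw] about the fixed x, y, z axes, in that order (R = Rz(yaw) Ry(pitch) Rx(roll)).
In Python, from station import ctrl gives the robot as it stands.
- The arm moves only by the tool move_arm, never from a script. Its argument "increments" is a list of rows, each a list of 7 numbers: the opening, from 0 (shut) to 1 (fully open), then the shift along the tool's x, y, z in units of 50 mm (1.0 is 50 mm), then the turn, a rotation vector about the tool's x, y, z in rad. In form: [[claw, tx, ty, tz, rx, ry, rz], ...]. A call has 1 to 20 rows; each row shifts and turns the commanded pose from where the row before left it, along the tool's axes as they then stand; what a row does not reach is not made up. A row lasts 1/10 s, in which the tool goes at most 50 mm and 8.59 degrees, less where a joint would pass 70% of its speed; a pose out of reach is approached as far as the arm can. A call is refused whole if a number of a shift passes 1 or a number of a turn 0.15, either way. A call with a gripper value outside its range is refused whole. The fingers move at their own pace and stop on an object; "force" is the grip in N (left out, the last holds). Time passes only in rows, so rows that do not move let the fingers close. It gives the time, the measured TCP pose, the force, the opening and the grip force at its end, in the units of the state.
- ctrl.get_obs(): the state, without advancing time (a new reading comes with each control period).
- ctrl.camera(name): name is "scene" or "top" or "wrist"; returns a dict with "color" (384x512x3 uint8, blue, green, red), "K" (3x3 intrinsics, pixels), "pose" (4x4, takes a point from camera to world coordinates); the wrist camera has in their place "tool_from_camera" (4x4, takes a point from camera to tool coordinates, whose origin is the TCP and whose axes are the flange's). Camera axes: x right, y down, z forward; pixel columns grow to the right and rows downward; lengths in m; the calibration is good to about 2 mm. The wrist camera is an equidistant fisheye: a pixel r from the principal point sees the ray r / f radians off the axis. A picture is of the moment at which its call begins: read the wrist's pose just before it. There is no depth.
- ctrl.hand_in(): hands the job in; it is judged then, once.
Trained networks look in a picture, given as the dict that the camera call returned (one of the last four; its "shot" number tells which), for a name from the list of things; names that differ only in an ending like _2 or _b are one class to them, and where a whole thing is asked for, a point or a joint stands for the part that bears it (a point fixed in the world has none). Each returns a list of dicts, best first, with "conf" (0 to 1); they miss things now and then, are a little off and sometimes report something else, mostly with a low value. They report only what shows in the picture. A call takes as long as a camera call.
- ctrl.cut_out(name, picture): "mask" (384x512 bool, what is visible of it) and "centre" ([row, column] in pixels, amid what is visible of it).
The state is a dict: "time_s": time; "qpos": joint angles; "joint_vel": joint speeds; "tau": joint torques, N m; "ee_pos": TCP position; "eef_rot": TCP orientation; "force": force on the tool from outside, world axes, zero at the start; "moment": the same for the moment, N m; "grip_width": finger opening in m; "grip_force": force on a finger pad.
Only numpy, scipy, OpenCV 4.12 (cv2) and the standard library are available. Lean on these libraries where they do the work, as an engineer would, in place of code of your own. Each camera call takes 0.05 s, during which the arm holds its last target. There are 200 camera calls.

## Working session

There is one attempt and no reset: what is moved stays moved. The work goes in short steps, Python scripts to look and compute and a tool call to move; the robot and the scene stay as the last step left them, time stands still between calls to the robot, and variables do not carry over. Pictures are saved under pics/ and viewed, at most 10 in all, crops included, and the job is handed in when it is done.

Besides the shell and the picture viewer there is one more tool, called after "Request:" as name([rows], argument=value, ...), one row to a line, values as JSON. move_arm: Moves the arm, as the interface text tells. Its arguments: {"type":"object","properties":{"increments":{"type":"array","items":{"type":"array","items":{"type":"number"}}},"force":{"type":"number"}},"required":["increments"]}

```bash
mkdir -p pics
cat > h.py <<'E'
import numpy as np, cv2
from station import ctrl
def ray(cam,px):
    # px [row,col] -> origin, dir in world
    K=cam["K"];P=np.array(cam["pose"])
    d=np.array([(px[1]-K[0][2])/K[0][0],(px[0]-K[1][2])/K[1][1],1.])
    return P[:3,3],P[:3,:3]@d
def onz(cam,px,z):
    o,d=ray(cam,px); return o+d*(z-o[2])/d[2]
def rectz(cam,mask,z):
    c=max(cv2.findContours(mask.astype(np.uint8),0,cv2.CHAIN_APPROX_NONE)[0],key=cv2.contourArea)[:,0]
    p=np.array([onz(cam,(v,u),z)[:2] for u,v in c],np.float32)
    return cv2.minAreaRect(p*1000)
E
python3 - <<'E'
from h import *
ims=[]
for n in("top","scene"):
    c=ctrl.camera(n); ims.append(c["color"].copy())
    print(n,np.round(c["pose"],3).tolist(),np.round(c["K"],1).tolist())
    for o,z in(("lid",.025),("lid_grip",.055),("low_pan",.065),("deep_pan",.1),("order_bell",.03),("ramekin",.042)):
        for r in ctrl.cut_out(o,c)[:2]:
            print(o,round(r["conf"],2),np.round(r["centre"]),r["mask"].sum(),np.round(onz(c,r["centre"],z),3),[np.round(x,0) for x in rectz(c,r["mask"],z)])
cv2.imwrite("pics/a.png",cv2.resize(ims[0],(800,600)));cv2.imwrite("pics/b.png",cv2.resize(ims[1],(800,600)))
print(ctrl.get_obs())
E
```

```text
top [[0.024, -0.988, 0.149, 0.2], [-1.0, -0.025, -0.005, -0.07], [0.008, -0.149, -0.989, 1.741], [0.0, 0.0, 0.0, 1.0]] [[448.6, 0.0, 258.0], [0.0, 448.6, 193.0], [0.0, 0.0, 1.0]]
lid_grip 0.93 [194. 335.] 1635 [ 0.459 -0.373  0.055] [array([ 464., -373.]), array([203., 126.]), np.float64(85.0)]
low_pan 0.81 [185. 199.] 1339 [0.478 0.147 0.065] [array([485., 141.]), array([178., 114.]), np.float64(88.0)]
deep_pan 0.84 [180. 271.] 2066 [ 0.499 -0.126  0.1  ] [array([ 503., -122.]), array([165., 182.]), np.float64(6.0)]
deep_pan 0.71 [207. 132.] 398 [0.383 0.384 0.1  ] [array([383., 374.]), array([86., 75.]), np.float64(73.0)]
order_bell 0.54 [206. 389.] 383 [ 0.421 -0.583  0.03 ] [array([ 431., -586.]), array([81., 82.]), np.float64(89.0)]
ramekin 0.66 [208. 136.] 404 [0.386 0.386 0.042] [array([389., 386.]), array([80., 88.]), np.float64(1.0)]
scene [[0.816, -0.429, 0.388, -0.198], [-0.578, -0.581, 0.573, -1.07], [-0.021, -0.692, -0.722, 1.286], [0.0, 0.0, 0.0, 1.0]] [[453.0, 0.0, 245.7], [0.0, 453.0, 195.6], [0.0, 0.0, 1.0]]
lid 0.61 [256. 296.] 1741 [ 0.452 -0.405  0.025] [array([ 4
[... 724 characters left out ...]
t64(86.0)]
{'time_s': 0.7, 'qpos': array([ 1.11441426e+00,  2.99890048e-01,  1.52099040e+00, -6.84607462e-06,
        1.32070117e+00, -6.65802600e-02]), 'joint_vel': array([ 8.89104364e-05, -1.32753303e-03, -5.67429304e-04,  1.07489543e-03,
       -1.15867507e-03, -9.74694559e-05]), 'tau': array([-7.36939601e-04, -5.31560540e+01, -3.52896917e+01,  7.09105236e-02,
        2.12149409e-02,  7.27575730e-05]), 'ee_pos': array([0.20899447, 0.50873831, 0.20545511]), 'eef_rot': array([3.14158208e+00, 7.35270326e-06, 2.75179254e+00]), 'force': array([ 0.58761003, -0.49238742,  0.04142979]), 'moment': array([-0.00142489, -0.00178026,  0.02398415]), 'grip_force': 0.0, 'grip_width': 0.09372984694707437}
```

View pics/a.png

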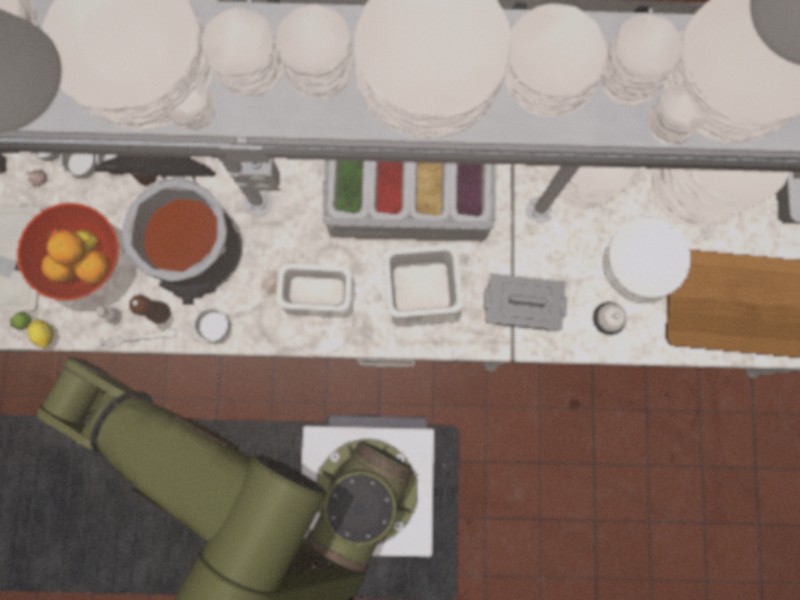

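View pics/b.png

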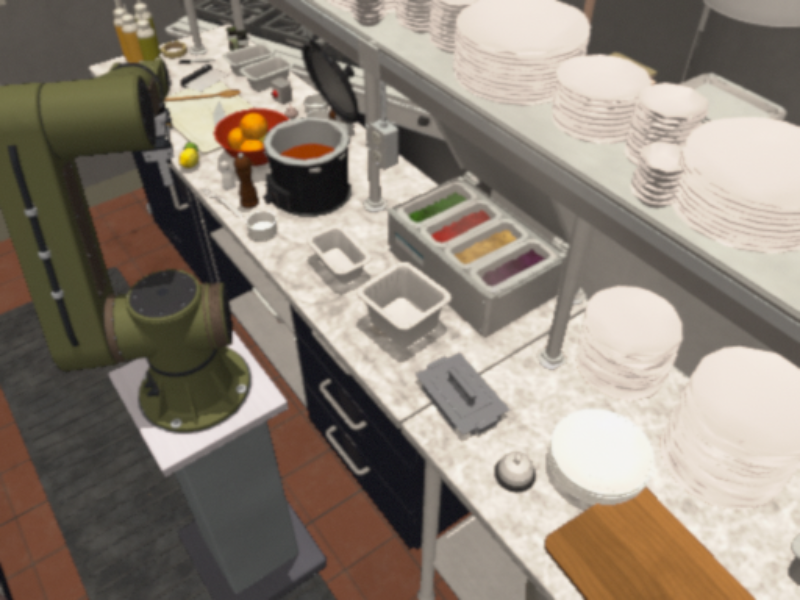

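The top view shows the lid at about (525,302) with its handle running along world y, the low pan at (316,290), the deep pan at (423,286), the bell at (610,318) and the ramekin at (213,326). The scene view agrees, and the lid's long side is near world y. I'll move the wrist camera over the lid.

Request:
move_arm([
  [1,0,0,-0.4,0,0,0.141],
  [1,0,0,-0.4,0,0,0.141],
  [1,0,0,-0.4,0,0,0.141],
  [1,0,0,-0.4,0,0,0.141],
  [1,0,0,-0.4,0,0,0.141],
  [1,0,0,0,0,0,0.141],
  [1,0,0,0,0,0,0.141],
  [1,0,0,0,0,0,0.141],
  [1,0,0,0,0,0,0.141],
])

```text
time_s: 1.6
ee_pos: [0.209, 0.5087, 0.3054]
eef_rot: [-3.142, 0.0, 1.477]
force: [0.5, 0.1, 0.0]
grip_width: 0.0942
grip_force: 0.0
```

Request:
move_arm([
  [1,-0.858,0.327,0,0,0,0],
  [1,-0.858,0.327,0,0,0,0],
  [1,-0.858,0.327,0,0,0,0],
  [1,-0.858,0.327,0,0,0,0],
  [1,-0.858,0.327,0,0,0,0],
  [1,-0.858,0.327,0,0,0,0],
  [1,-0.858,0.327,0,0,0,0],
  [1,-0.858,0.327,0,0,0,0],
  [1,-0.858,0.327,0,0,0,0],
  [1,-0.858,0.327,0,0,0,0],
  [1,-0.858,0.327,0,0,0,0],
  [1,-0.858,0.327,0,0,0,0],
  [1,-0.858,0.327,0,0,0,0],
  [1,-0.858,0.327,0,0,0,0],
  [1,-0.858,0.327,0,0,0,0],
  [1,-0.858,0.327,0,0,0,0],
  [1,-0.858,0.327,0,0,0,0],
  [1,-0.858,0.327,0,0,0,0],
  [1,-0.858,0.327,0,0,0,0],
  [1,-0.858,0.327,0,0,0,0],
])

```text
time_s: 3.6
ee_pos: [0.4595, -0.3766, 0.3054]
eef_rot: [3.141, 0.0, 1.483]
force: [0.5, 1.1, 0.2]
grip_width: 0.0938
grip_force: 0.0
```

Request:
move_arm([
  [1,0,0,0,0,0,0],
  [1,0,0,0,0,0,0],
  [1,0,0,0,0,0,0],
])

```text
time_s: 3.9
ee_pos: [0.4593, -0.3739, 0.3059]
eef_rot: [3.141, 0.0, 1.483]
force: [0.1, -0.1, 0.5]
grip_width: 0.0937
grip_force: 0.0
```

```bash
cat >> h.py <<'E'
from scipy.spatial.transform import Rotation as Ro
def wcam():
    o=ctrl.get_obs(); c=ctrl.camera("wrist")
    T=np.eye(4);T[:3,:3]=Ro.from_euler("xyz",o["eef_rot"]).as_matrix();T[:3,3]=o["ee_pos"]
    c["W"]=T@np.array(c["tool_from_camera"]); return c
def wz(c,uv,z):
    "pixels (N,2) [col,row] of the wrist fisheye -> world points at height z"
    K=np.array(c["K"]);uv=np.asarray(uv,float).reshape(-1,2)
    a=(uv-K[:2,2])/[K[0,0],K[1,1]];r=np.linalg.norm(a,axis=1)+1e-12
    d=np.c_[a*(np.sin(r)/r)[:,None],np.cos(r)]@c["W"][:3,:3].T
    o=c["W"][:3,3];return o+d*((z-o[2])/d[:,2])[:,None]
def wrect(c,mask,z):
    k=max(cv2.findContours(mask.astype(np.uint8),0,cv2.CHAIN_APPROX_NONE)[0],key=cv2.contourArea)[:,0]
    return [np.round(x,1) for x in cv2.minAreaRect((wz(c,k,z)[:,:2]*1000).astype(np.float32))]
E
python3 - <<'E'
from h import *
c=wcam();print(c["W"].round(3).tolist(),np.round(c["K"],1).tolist())
cv2.imwrite("pics/c.png",cv2.resize(c["color"],(800,600)))
np.save("c.npy",c,allow_pickle=True)
for o in("lid","lid_grip"):
  for r in ctrl.cut_out(o,c)[:2]:
    print(o,r["conf"],r["centre"],[ (z,wrect(c,r["mask"],z)) for z in(.001,.01,.025)])
o=ctrl.get_obs();print(o["ee_pos"],o["eef_rot"],o["force"])
c=ctrl.camera("top")
for r in ctrl.cut_out("low_pan",c)[:1]: print(r["conf"],rectz(c,r["mask"],.065))
E
```

```text
[[0.996, -0.084, -0.024, 0.467], [-0.088, -0.956, -0.281, -0.292], [0.0, 0.282, -0.959, 0.485], [0.0, 0.0, 0.0, 1.0]] [[297.3, 0.0, 258.5], [0.0, 297.3, 189.0], [0.0, 0.0, 1.0]]
lid 0.57 [158.7, 262.5] [(0.001, [array([ 468.8, -386.1]), array([214.1, 130.7]), np.float64(85.3)]), (0.01, [array([ 468.8, -384.3]), array([210.1, 128.3]), np.float64(85.3)]), (0.025, [array([ 468.7, -381.4]), array([203.5, 124.3]), np.float64(85.3)])]
lid_grip 0.89 [155.6, 261.5] [(0.001, [array([ 468.7, -387.2]), array([216.2, 130.7]), np.float64(85.2)]), (0.01, [array([ 468.7, -385.4]), array([212.2, 128.3]), np.float64(85.2)]), (0.025, [array([ 468.6, -382.4]), array([205.5, 124.2]), np.float64(85.2)])]
[ 0.45938796 -0.3738129   0.3063359 ] [3.14056465e+00 7.92511065e-04 1.48377006e+00] [-0.37253185 -0.01142254  0.81024138]
0.6 ((486.7325439453125, 141.7334747314453), (179.02853393554688, 112.08497619628906), 87.83572387695312)
```

View pics/c.png

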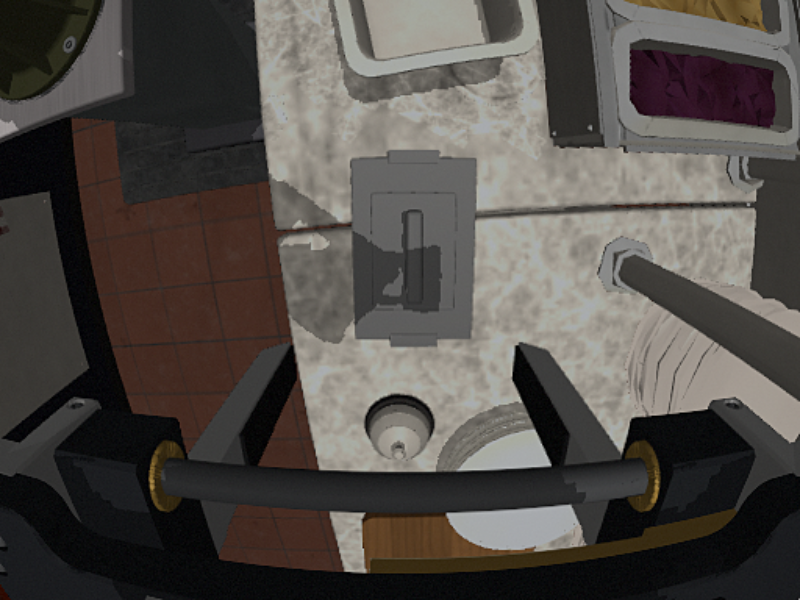

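The wrist picture shows the lid with its bar from (413,211) to (413,303) and clip tabs at both ends. The bell, at (400,425), is clear of the right end. I'll locate the bar accurately.

Run:
```python
from h import *
c=np.load("c.npy",allow_pickle=True).item()
s=.64
P=wz(c,np.array([[404,211],[422,211],[405,303],[423,303]])*s,.058);print(P.round(4))
print("bar ctr",P.mean(0).round(4))
Q=wz(c,np.array([[352,158],[475,159],[357,338],[471,338]])*s,.02);print(Q.round(4),Q.mean(0))
f=c["color"][int(140*s):int(320*s),int(340*s):int(490*s)]
cv2.imwrite("pics/d.png",cv2.resize(f,(600,720//1*600//720),interpolation=2))
```

```text
[[ 0.4634 -0.3363  0.058 ]
 [ 0.4799 -0.3377  0.058 ]
 [ 0.4567 -0.4245  0.058 ]
 [ 0.4739 -0.426   0.058 ]]
bar ctr [ 0.4685 -0.3811  0.058 ]
[[ 0.4165 -0.2822  0.02  ]
 [ 0.5381 -0.2934  0.02  ]
 [ 0.4007 -0.4713  0.02  ]
 [ 0.5235 -0.4823  0.02  ]] [ 0.46971393 -0.38227748  0.02      ]
```

View pics/d.png

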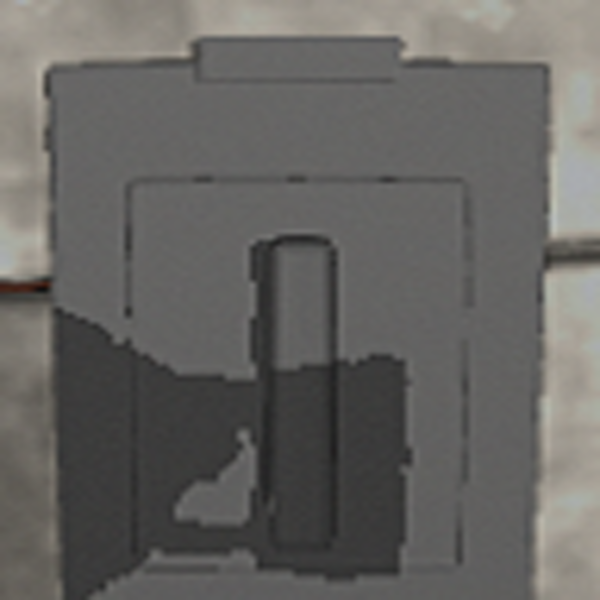

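Request:
move_arm([
  [1,-0.13,0.19,0.6,0,0,0],
  [1,0,0,0.6,0,0,-0.004],
  [1,0,0,0.6,0,0,0],
  [1,0,0,0.6,0,0,0],
  [1,0,0,0.6,0,0,0],
  [1,0,0,0.6,0,0,0],
  [1,0,0,0.6,0,0,0],
  [1,0,0,0.5,0,0,0],
  [1,0,0,0.4,0,0,0],
  [1,0,0,0.3,0,0,0],
  [1,0,0,0.05,0,0,0],
  [1,0,0,0,0,0,0],
  [1,0,0,0,0,0,0],
])

```text
time_s: 5.45
ee_pos: [0.4687, -0.3824, 0.0342]
eef_rot: [3.14, 0.001, 1.487]
force: [0.3, 0.4, 0.1]
grip_width: 0.0939
grip_force: 0.0
```

Request:
move_arm([
  [0,0,0,0,0,0,0],
  [0,0,0,0,0,0,0],
  [0,0,0,0,0,0,0],
  [0,0,0,0,0,0,0],
  [0,0,0,0,0,0,0],
  [0,0,0,0,0,0,0],
  [0,0,0,0,0,0,0],
  [0,0,0,0,0,0,0],
  [0,0,0,0,0,0,0],
  [0,0,0,0,0,0,0],
], force=40)

```text
time_s: 6.45
ee_pos: [0.4682, -0.382, 0.0329]
eef_rot: [-3.142, -0.0, 1.487]
force: [0.4, -0.7, 0.4]
grip_width: 0.0173
grip_force: 0.0
```

The lid is square in the fingers. Carried, it would hide the pan from the wrist camera, so I'll let go, measure the pan with the wrist camera first, then come back.

Request:
move_arm([
  [1,0,0,0,0,0,0],
  [1,0,0,0,0,0,0],
  [1,0,0,0,0,0,0],
  [1,0,0,0,0,0,0],
  [1,0,0,0,0,0,0],
  [1,0,0,-0.4,0,0,0],
  [1,0,0,-0.8,0,0,0],
  [1,0,0,-0.8,0,0,0],
  [1,0,0,-0.8,0,0,0],
  [1,0,0,-0.8,0,0,0],
  [1,0,0,-0.8,0,0,0],
  [1,0,0,-0.7,0,0,0],
  [1,0,0,-0.4,0,0,0],
  [1,0,0,0,0,0,0],
  [1,0,0,0,0,0,0],
  [1,0,0,0,0,0,0],
])

```text
time_s: 8.05
ee_pos: [0.468, -0.3818, 0.3062]
eef_rot: [-3.14, -0.002, 1.487]
force: [0.7, 0.3, 0.3]
grip_width: 0.094
grip_force: 0.0
```

Run:
```python
from h import *
o=ctrl.get_obs();print(o["ee_pos"],o["eef_rot"],o["grip_width"])
c=wcam();np.save("lid.npy",c,allow_pickle=True)
for n in ("lid","lid_grip"):
  for r in ctrl.cut_out(n,c)[:1]:
    print(r["conf"],r["centre"],[ (z,wrect(c,r["mask"],z)) for z in(.001,.015,.025)])
f=c["color"][70:250,200:330]
cv2.imwrite("pics/e.png",cv2.resize(f,None,fx=3.3,fy=3.3,interpolation=2))
```

```text
[ 0.46795841 -0.38177611  0.30615815] [-3.13952259e+00 -1.56302040e-03  1.48674007e+00] 0.09399368962404207
0.55 [154.4, 260.7] [(0.001, [array([ 468.1, -384.8]), array([214.9, 131.5]), np.float64(85.4)]), (0.015, [array([ 468.3, -382.3]), array([208.7, 127.7]), np.float64(85.4)]), (0.025, [array([ 468.5, -380.6]), array([204.3, 124.9]), np.float64(85.4)])]
0.73 [151.5, 256.1] [(0.001, [array([ 468.4, -384.8]), array([214.8, 130.8]), np.float64(85.2)]), (0.015, [array([ 468.7, -382.4]), array([208.6, 127. ]), np.float64(85.2)]), (0.025, [array([ 468.8, -380.6]), array([204.1, 124.3]), np.float64(85.2)])]
```

Request:
move_arm([
  [1,0.877,-0.053,-0.11,0,0,0],
  [1,0.877,-0.053,-0.11,0,0,0],
  [1,0.877,-0.053,-0.11,0,0,0],
  [1,0.877,-0.053,-0.11,0,0,0],
  [1,0.877,-0.053,-0.11,0,0,0],
  [1,0.877,-0.053,-0.11,0,0,0],
  [1,0.877,-0.053,-0.11,0,0,0],
  [1,0.877,-0.053,-0.11,0,0,0],
  [1,0.877,-0.053,-0.11,0,0,0],
  [1,0.877,-0.053,-0.11,0,0,0],
  [1,0.877,-0.053,-0.11,0,0,0],
  [1,0.877,-0.053,-0.11,0,0,0],
  [1,0,0,0,0,0,0],
  [1,0,0,0,0,0,0],
  [1,0,0,0,0,0,0],
])

```text
time_s: 9.7
ee_pos: [0.4807, 0.1441, 0.3736]
eef_rot: [-3.141, 0.0, 1.486]
force: [-0.6, 1.0, -0.3]
grip_width: 0.094
grip_force: 0.0
```

Run:
```python
from h import *
o=ctrl.get_obs();print(o["ee_pos"],o["eef_rot"])
c=wcam();np.save("pan.npy",c,allow_pickle=True)
for r in ctrl.cut_out("low_pan",c)[:2]:
    print(r["conf"],r["centre"],[ (z,wrect(c,r["mask"],z)) for z in(.060,.065)])
f=c["color"][60:250,190:340]
cv2.imwrite("pics/f.png",cv2.resize(f,None,fx=3,fy=3,interpolation=2))
```

```text
[0.48071101 0.14413311 0.37357385] [-3.14108335e+00  3.49094728e-04  1.48600853e+00]
0.72 [153.4, 262.0] [(0.06, [array([484.7, 139.9]), array([180.1, 113.4]), np.float64(89.7)]), (0.065, [array([484.7, 140.7]), array([178.3, 112.3]), np.float64(89.7)])]
```

View pics/e.png

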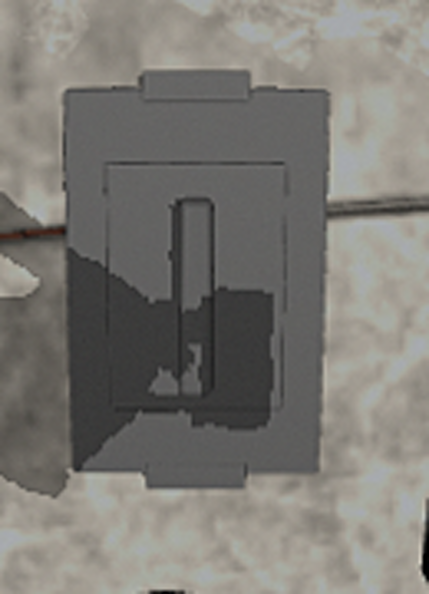

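View pics/f.png

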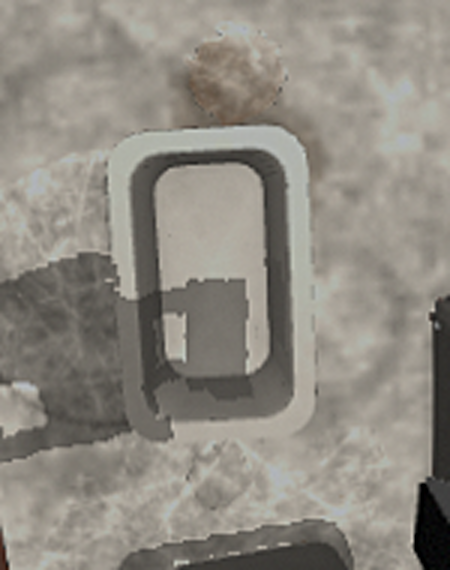

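Run:
```python
from h import *
c=np.load("pan.npy",allow_pickle=True).item();l=np.load("lid.npy",allow_pickle=True).item()
def P(p): return wz(c,np.array(p)/3+[190,60],.065)[:,:2]*1000
L=P([[108.5,160],[132,420]]);R=P([[311,160],[315,405]]);T=P([[145,128],[285,125.5]]);B=P([[190,438],[290,435]])
for n,e in zip("LRTB",(L,R,T,B)): print(n,e.round(1).tolist(),np.degrees(np.arctan2(*(e[1]-e[0])[::-1])).round(1))
print("mid",(L.mean(0)+R.mean(0))/2,(T.mean(0)+B.mean(0))/2)
def Q(p,z): return wz(l,np.array(p)/3.3+[200,70],z)[:,:2]*1000
b=Q([[183,199],[212,199],[181,396],[212,396]],.059);print("bar",b.round(1).tolist(),b.mean(0))
for z in(.02,.025):
  k=Q([[195,70],[196.5,487]],z);print("tabs",z,k.round(1).tolist(),k.mean(0),np.linalg.norm(k[0]-k[1]))
  k=Q([[66,90],[329,90],[74,471],[319,471]],z);print(k.round(1).tolist(),k.mean(0))
# edge refinement: rim mask by threshold of brightness along rows
for r in ctrl.cut_out("low_pan",ctrl.camera("wrist")) if 0 else []: pass
g=cv2.cvtColor(c["color"],cv2.COLOR_BGR2GRAY)
print(g[:, :].mean())
```

```text
L [[434.4, 216.0], [432.0, 67.2]] -90.9
R [[544.1, 206.7], [538.0, 67.3]] -92.5
T [[455.9, 231.5], [531.3, 226.6]] -3.7
B [[464.5, 53.5], [522.5, 50.3]] -3.1
mid [487.13985235 139.32218176] [493.54269093 140.44222391]
bar [[467.6, -336.4], [480.1, -337.4], [459.0, -425.0], [473.0, -426.2]] [ 469.88884119 -381.2619615 ]
tabs 0.02 [[477.6, -279.1], [461.0, -485.4]] [ 469.31449775 -382.2510017 ] 206.89319979600035
[[416.5, -282.7], [539.6, -293.0], [399.5, -471.7], [524.0, -482.1]] [ 469.90199628 -382.36161126]
tabs 0.025 [[477.6, -279.4], [461.2, -483.4]] [ 469.38497654 -381.36467297] 204.67045262555538
[[417.1, -282.9], [538.9, -293.1], [400.3, -469.8], [523.5, -480.1]] [ 469.96616331 -381.4740942 ]
75.05382792154948
```

```bash
cat > fit.py <<'E'
from h import *
from scipy.optimize import minimize
from scipy.ndimage import map_coordinates
def proj(c,X):
    p=(X-c["W"][:3,3])@c["W"][:3,:3];K=np.array(c["K"])
    n=np.linalg.norm(p[:,:2],axis=1);t=np.arctan2(n,p[:,2])
    return K[:2,2]+p[:,:2]/n[:,None]*t[:,None]*[K[0,0],K[1,1]]
def score(c,g,x,y,th,w,h,z,inset,sgn,d=.0012):
    e=np.array([np.cos(th),np.sin(th)]);n=np.array([-e[1],e[0]]);v=0
    for a,b,A,B in((e,n,w/2,h/2),(n,e,h/2,w/2)):
        t=np.linspace(-(A-inset),A-inset,80)[:,None]
        for s in(1,-1):
            f=lambda k:map_coordinates(g,proj(c,np.c_[[x,y]+t*a+s*(B+k)*b,np.full(80,z)])[:,::-1].T,order=1)
            v+=sgn*(f(-d)-f(d)).mean()
    return v
def fit(c,z,p0,w,h,sgn,inset=.03,free=True):
    g=cv2.GaussianBlur(cv2.cvtColor(c["color"],cv2.COLOR_BGR2GRAY),(0,0),.7).astype(float)
    best=None
    for dth in(-.05,-.02,0,.02,.05):
      for dw in((-.006,0,.006) if free else (0,)):
        f=lambda q:-score(c,g,q[0]/1e3,q[1]/1e3,q[2]/50,w+(q[3]/1e3 if free else 0),h+(q[4]/1e3 if free else 0),z,inset,sgn)
        q0=[p0[0]*1e3,p0[1]*1e3,(p0[2]+dth)*50]+([dw*1e3,dw*1e3] if free else [])
        S=np.vstack([q0]+[np.array(q0)+2*np.eye(len(q0))[i] for i in range(len(q0))])
        r=minimize(f,q0,method="Nelder-Mead",options=dict(initial_simplex=S,maxiter=600))
        if best is None or r.fun<best.fun:best=r
    q=best.x;return np.round([q[0],q[1],np.degrees(q[2]/50),*q[3:],-best.fun],2)
E
cat > r.py <<'E'
from fit import *
c=np.load("pan.npy",allow_pickle=True).item();l=np.load("lid.npy",allow_pickle=True).item()
p=(.4855,.1405,np.radians(88.5))
print("outer fixed",fit(c,.065,p,.179,.111,1,free=False))
print("outer free",fit(c,.065,p,.179,.111,1))
for k in(.018,.024,.03): print("inner",k,fit(c,.065,p,.179-k,.111-k,1))
q=(.469,-.382,np.radians(85.3))
print("lid plate",fit(l,.02,q,.192,.126,-1,free=True,inset=.034))
print("bar",fit(l,.058,q,.090,.016,1,inset=.004))
E
python3 r.py
```

```text
outer fixed [484.78 139.69  87.96  77.5 ]
outer free [ 4.8478e+02  1.3975e+02  8.8300e+01 -2.5000e-01 -2.2700e+00  8.6080e+01]
inner 0.018 [497.63 155.04  88.16 -13.4   -9.58 121.76]
inner 0.024 [497.63 155.04  88.16  -7.4   -3.58 121.76]
inner 0.03 [484.95 149.45  88.06 -28.92 -22.36 198.27]
lid plate [ 468.66 -381.9    85.2    15.81   -0.48  138.56]
bar [ 468.48 -381.48   84.97   -4.89   -4.51   75.09]
```

```bash
cat > r2.py <<'E'
from fit import *
c=np.load("pan.npy",allow_pickle=True).item()
p=(.4848,.1398,np.radians(88.1))
for k in(.018,.026,.034): print("inner",k,fit(c,.065,p,.179-k,.111-k,-1))
E
python3 r2.py
```

```text
inner 0.018 [484.65 140.24  88.47  -7.67  -7.44 190.7 ]
inner 0.026 [4.8465e+02 1.4024e+02 8.8470e+01 3.3000e-01 5.6000e-01 1.9070e+02]
inner 0.034 [484.65 140.24  88.47   8.33   8.56 190.7 ]
```

Request:
move_arm([
  [1,-0.877,0.053,0.11,0,0,0],
  [1,-0.877,0.053,0.11,0,0,0],
  [1,-0.877,0.053,0.11,0,0,0],
  [1,-0.877,0.053,0.11,0,0,0],
  [1,-0.877,0.053,0.11,0,0,0],
  [1,-0.877,0.053,0.11,0,0,0],
  [1,-0.877,0.053,0.11,0,0,0],
  [1,-0.877,0.053,0.11,0,0,0],
  [1,-0.877,0.053,0.11,0,0,0],
  [1,-0.877,0.053,0.11,0,0,0],
  [1,-0.877,0.053,0.11,0,0,0],
  [1,-0.877,0.053,0.11,0,0,0],
  [1,0,0,0,0,0,0],
  [1,0,0,0,0,0,0],
])

```text
time_s: 11.2
ee_pos: [0.4672, -0.3832, 0.3073]
eef_rot: [-3.141, -0.001, 1.484]
force: [-0.3, 0.5, 0.9]
grip_width: 0.0939
grip_force: 0.0
```

Request:
move_arm([
  [1,0,0,0.6,0,0,0],
  [1,0,0,0.6,0,0,0],
  [1,0,0,0.6,0,0,0],
  [1,0,0,0.6,0,0,0],
  [1,0,0,0.6,0,0,0],
  [1,0,0,0.6,0,0,0],
  [1,0,0,0.6,0,0,0],
  [1,0,0,0.5,0,0,0],
  [1,0,0,0.4,0,0,0],
  [1,0,0,0.3,0,0,0],
  [1,0,0,0.05,0,0,0],
  [1,0,0,0,0,0,0],
  [1,0,0,0,0,0,0],
])

```text
time_s: 12.5
ee_pos: [0.4687, -0.3823, 0.0368]
eef_rot: [3.14, 0.001, 1.487]
force: [-0.5, 0.7, 0.0]
grip_width: 0.0938
grip_force: 0.0
```

Request:
move_arm([
  [0,0,0,0,0,0,0],
  [0,0,0,0,0,0,0],
  [0,0,0,0,0,0,0],
  [0,0,0,0,0,0,0],
  [0,0,0,0,0,0,0],
  [0,0,0,0,0,0,0],
  [0,0,0,0,0,0,0],
  [0,0,0,0,0,0,0],
  [0,0,0,0,0,0,0],
  [0,0,0,0,0,0,0],
  [0,0,0,0,0,0,0],
  [0,0,0,0,0,0,0],
  [0,0,0,0,0,0,0],
  [0,0,0,0,0,0,0],
], force=40)

```text
time_s: 13.9
ee_pos: [0.4682, -0.382, 0.0354]
eef_rot: [3.142, 0.0, 1.487]
force: [-0.6, -0.4, 1.0]
grip_width: 0.0155
grip_force: 40.0
```

Request:
move_arm([
  [0,0,0,-0.2,0,0,0],
  [0,0,0,-0.4,0,0,0],
  [0,0,0,-0.6,0,0,0],
  [0,0,0,-0.6,0,0,0],
  [0,0,0,-0.6,0,0,0],
  [0,0,0,-0.6,0,0,0],
  [0,0,0,-0.5,0,0,0],
  [0,0,0,-0.4,0,0,-0.027],
  [0,0,0,-0.1,0,0,-0.027],
  [0,0,0,0,0,0,0],
])

```text
time_s: 14.9
ee_pos: [0.4682, -0.382, 0.2358]
eef_rot: [3.141, 0.0, 1.542]
force: [0.0, 0.7, -2.7]
grip_width: 0.0157
grip_force: 40.0
```

Request:
move_arm([
  [0,0.4,0,0,0,0,0],
  [0,0.6,0,0,0,0,0],
  [0,0.7,0,0,0,0,0],
  [0,0.7,0,0,0,0,0],
  [0,0.7,0,0,0,0,0],
  [0,0.7,0,0,0,0,0],
  [0,0.7,0,0,0,0,0],
  [0,0.7,0,0,0,0,0],
  [0,0.7,0,0,0,0,0],
  [0,0.7,0,0,0,0,0],
  [0,0.7,0,0,0,0,0],
  [0,0.7,0,0,0,0,0],
  [0,0.7,0,0,0,0,0],
  [0,0.6,0,0,0,0,0],
  [0,0.5,0,0,0,0,0],
  [0,0.35,0,0,0,0,0],
  [0,0.25,0,0,0,0,0],
  [0,0,0,0,0,0,0],
  [0,0,0,0,0,0,0],
  [0,0,0,0,0,0,0],
])

```text
time_s: 16.9
ee_pos: [0.4838, 0.137, 0.2352]
eef_rot: [-3.141, 0.0, 1.54]
force: [0.1, 0.5, -1.2]
grip_width: 0.0156
grip_force: 40.0
```

Run:
```python
from h import *
o=ctrl.get_obs();print(o["ee_pos"],o["eef_rot"],o["force"],o["moment"],o["grip_width"])
R=Ro.from_euler("xyz",o["eef_rot"]).as_matrix()
print("need, units",R.T@(np.array([.4842,.140,.110])-o["ee_pos"])/.05,"yaw",1.541-o["eef_rot"][2])
```

```text
[0.48380285 0.13698437 0.23523997] [-3.14121861e+00  2.13977327e-04  1.53985642e+00] [ 0.07417377  0.54463392 -1.22689   ] [-0.0940413   0.0757549   0.00297507] 0.015558279634527532
need, units [0.06106538 0.00701036 2.50478388] yaw 0.0011435809657602825
```

Request:
move_arm([
  [0,0.06,0.01,0.4,0,0,0],
  [0,0,0,0.4,0,0,0],
  [0,0,0,0.4,0,0,0],
  [0,0,0,0.4,0,0,0],
  [0,0,0,0.4,0,0,0],
  [0,0,0,0.3,0,0,0],
  [0,0,0,0.2,0,0,0],
  [0,0,0,0,0,0,0],
  [0,0,0,0,0,0,0],
])

```text
time_s: 17.8
ee_pos: [0.4847, 0.1405, 0.111]
eef_rot: [3.141, -0.0, 1.54]
force: [0.1, -0.1, -1.9]
grip_width: 0.0159
grip_force: 40.0
```

Run:
```python
from h import *
c=wcam();cc=ctrl.camera("scene")
a=c["color"][60:330,130:390];b=cc["color"][110:200,160:290]
cv2.imwrite("pics/g.png",np.hstack([cv2.resize(a,(400,415)),cv2.resize(b,(400,415))]))
```

```text
(no output)
```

View pics/g.png

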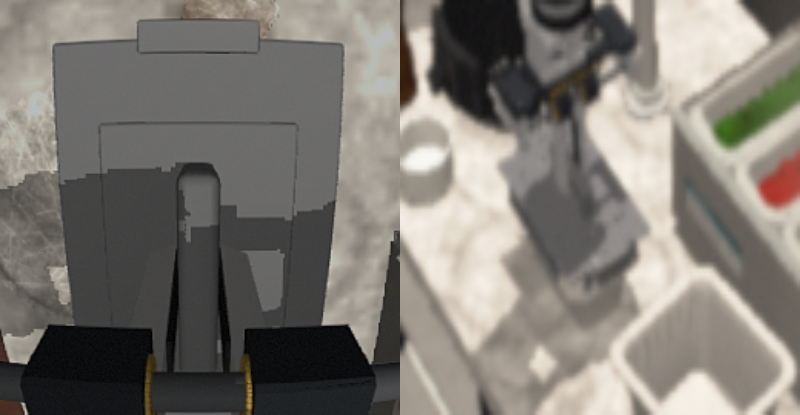

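The lid is held level over the pan, covering it evenly; no rim shows beyond it. I'll lower it in small steps and watch the force.

Request:
move_arm([
  [0,0,-0.01,0.04,0,0,0],
  [0,0,0,0.04,0,0,0],
  [0,0,0,0.04,0,0,0],
  [0,0,0,0.04,0,0,0],
  [0,0,0,0.04,0,0,0],
  [0,0,0,0,0,0,0],
])

```text
time_s: 18.5
ee_pos: [0.4838, 0.1407, 0.1001]
eef_rot: [-3.141, 0.0, 1.541]
force: [1.8, -0.4, -2.0]
grip_width: 0.0155
grip_force: 40.0
```

Request:
move_arm([
  [0,0,0,0.03,0,0,0],
  [0,0,0,0.03,0,0,0],
  [0,0,0,0,0,0,0],
])

```text
time_s: 18.8
ee_pos: [0.4838, 0.1408, 0.0972]
eef_rot: [-3.141, 0.0, 1.541]
force: [0.4, -0.0, -2.3]
grip_width: 0.0161
grip_force: 40.0
```

Request:
move_arm([
  [0,0,0,0.02,0,0,0],
  [0,0,0,0.02,0,0,0],
  [0,0,0,0,0,0,0],
])

```text
time_s: 19.1
ee_pos: [0.4838, 0.1407, 0.0953]
eef_rot: [-3.141, 0.0, 1.541]
force: [0.6, 0.6, -2.7]
grip_width: 0.0154
grip_force: 40.0
```

Request:
move_arm([
  [0,0,0,0.02,0,0,0],
  [0,0,0,0.02,0,0,0],
  [0,0,0,0,0,0,0],
])

```text
time_s: 19.4
ee_pos: [0.4839, 0.1407, 0.0933]
eef_rot: [-3.141, 0.0, 1.541]
force: [-0.1, -1.0, -2.7]
grip_width: 0.0158
grip_force: 40.0
```

Request:
move_arm([
  [0,0,0,0.02,0,0,0],
  [0,0,0,0.02,0,0,0],
  [0,0,0,0,0,0,0],
])

```text
time_s: 19.7
ee_pos: [0.4843, 0.1408, 0.0925]
eef_rot: [3.14, -0.0, 1.541]
force: [-2.9, -0.7, 10.3]
grip_width: 0.016
grip_force: 40.0
```

Contact with the clips is at the expected height, with the end about 13 mm high. I'll ease off and let go.

Request:
move_arm([
  [0,0,0,-0.02,0,0,0],
  [0,0,0,0,0,0,0],
  [1,0,0,0,0,0,0],
  [1,0,0,0,0,0,0],
  [1,0,0,0,0,0,0],
  [1,0,0,0,0,0,0],
  [1,0,0,0,0,0,0],
  [1,0,0,0,0,0,0],
  [1,0,0,-0.2,0,0,0],
  [1,0,0,-0.4,0,0,0],
  [1,0,0,-0.6,0,0,0],
  [1,0,0,-0.8,0,0,0],
  [1,0,0,-0.8,0,0,0],
  [1,0,0,-0.8,0,0,0],
  [1,0,0,-0.8,0,0,0],
  [1,0,0,-0.8,0,0,0],
  [1,0,0,-0.5,0,0,0],
  [1,0,0,-0.2,0,0,0],
  [1,0,0,0,0,0,0],
  [1,0,0,0,0,0,0],
])

```text
time_s: 21.7
ee_pos: [0.4837, 0.1407, 0.3861]
eef_rot: [-3.14, 0.0, 1.541]
force: [0.2, 0.8, -0.4]
grip_width: 0.0941
grip_force: 0.0
```

Run:
```python
from fit import *
o=ctrl.get_obs();print(o["ee_pos"],o["eef_rot"],o["force"])
c=wcam();np.save("on.npy",c,allow_pickle=True)
print("plate",fit(c,.078,(.4847,.140,np.radians(88.3)),.206,.126,-1,inset=.034))
for r in ctrl.cut_out("lid",c)[:1]: print(r["conf"],wrect(c,r["mask"],.078))
cv2.imwrite("pics/i.png",cv2.resize(c["color"][40:290,170:350],None,fx=2.2,fy=2.2))
```

```text
[0.48367801 0.1407251  0.38607807] [-3.13968993e+00  4.99721684e-04  1.54082920e+00] [ 0.23922392  0.81923553 -0.36159627]
plate [ 4.8461e+02  1.4118e+02  8.8340e+01  2.9800e+00 -4.1000e-01  1.1071e+02]
0.57 [array([485. , 140.4]), array([205.2, 125.7]), np.float64(88.0)]
```

View pics/i.png

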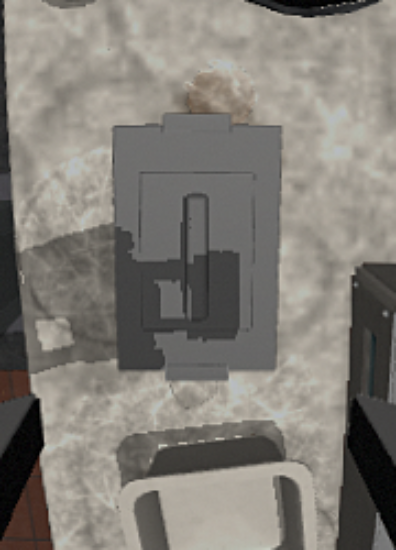

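The picture shows the lid lying squarely over the pan, centred at about (197,248) with tabs at both ends. The fit gives within 1 mm and aligned. I'll shut the fingers and go over the left end.

Request:
move_arm([
  [0,0.5,0.01,0.2,0,0,0],
  [0,0.5,0,0.4,0,0,0],
  [0,0.54,0,0.5,0,0,0],
  [0,0,0,0.7,0,0,0],
  [0,0,0,0.7,0,0,0],
  [0,0,0,0.7,0,0,0],
  [0,0,0,0.7,0,0,0],
  [0,0,0,0.6,0,0,0],
  [0,0,0,0.5,0,0,0],
  [0,0,0,0.4,0,0,0],
  [0,0,0,0.25,0,0,0],
  [0,0,0,0.15,0,0,0],
  [0,0,0,0,0,0,0],
  [0,0,0,0,0,0,0],
], force=10)

```text
time_s: 23.2
ee_pos: [0.487, 0.2178, 0.0981]
eef_rot: [3.141, -0.0, 1.541]
force: [-0.2, 0.2, 0.6]
grip_width: 0.0003
grip_force: 0.0
```

Request:
move_arm([
  [0,0,0,0.04,0,0,0],
  [0,0,0,0.04,0,0,0],
  [0,0,0,0.03,0,0,0],
  [0,0,0,0.03,0,0,0],
  [0,0,0,0.03,0,0,0],
  [0,0,0,0.02,0,0,0],
  [0,0,0,0.02,0,0,0],
  [0,0,0,0.02,0,0,0],
  [0,0,0,0,0,0,0],
])

```text
time_s: 24.1
ee_pos: [0.4867, 0.2177, 0.0858]
eef_rot: [-3.141, 0.0, 1.541]
force: [-0.2, -0.0, -0.0]
grip_width: 0.0007
grip_force: 0.0
```

Request:
move_arm([
  [0,0,0,0.02,0,0,0],
  [0,0,0,0.02,0,0,0],
  [0,0,0,0.02,0,0,0],
  [0,0,0,0.02,0,0,0],
  [0,0,0,0,0,0,0],
])

```text
time_s: 24.6
ee_pos: [0.4868, 0.2178, 0.082]
eef_rot: [3.141, -0.0, 1.541]
force: [-0.7, 0.8, 0.3]
grip_width: 0.0004
grip_force: 0.5
```

Request:
move_arm([
  [0,0,0,0.02,0,0,0],
  [0,0,0,0.02,0,0,0],
  [0,0,0,0,0,0,0],
])

```text
time_s: 24.9
ee_pos: [0.4874, 0.2185, 0.081]
eef_rot: [3.14, -0.002, 1.541]
force: [-0.9, 4.2, 8.8]
grip_width: 0.0005
grip_force: 4.4
```

Request:
move_arm([
  [0,0,0,0.01,0,0,0],
  [0,0,0,0.01,0,0,0],
  [0,0,0,0,0,0,0],
])

```text
time_s: 25.2
ee_pos: [0.4877, 0.2188, 0.0805]
eef_rot: [3.138, -0.002, 1.541]
force: [-0.7, 6.5, 12.3]
grip_width: 0.0007
grip_force: 6.2
```

Request:
move_arm([
  [0,0,0,0.01,0,0,0],
  [0,0,0,0.01,0,0,0],
  [0,0,0,0.01,0,0,0],
  [0,0,0,0,0,0,0],
])

```text
time_s: 25.6
ee_pos: [0.4865, 0.2176, 0.0771]
eef_rot: [-3.141, 0.0, 1.541]
force: [0.2, -0.2, 0.6]
grip_width: 0.0002
grip_force: 0.0
```

It snapped, and the force dropped to zero. I'll follow it down.

Request:
move_arm([
  [0,0,0,0.03,0,0,0],
  [0,0,0,0.03,0,0,0],
  [0,0,0,0.02,0,0,0],
  [0,0,0,0.02,0,0,0],
  [0,0,0,0.02,0,0,0],
  [0,0,0,0,0,0,0],
])

```text
time_s: 26.2
ee_pos: [0.4867, 0.2177, 0.0713]
eef_rot: [-3.141, 0.0, 1.541]
force: [0.1, -0.2, 0.8]
grip_width: 0.0008
grip_force: 0.0
```

Request:
move_arm([
  [0,0,0,0.02,0,0,0],
  [0,0,0,0,0,0,0],
])

```text
time_s: 26.4
ee_pos: [0.4868, 0.2178, 0.0708]
eef_rot: [3.141, -0.0, 1.541]
force: [-1.8, -0.7, 4.2]
grip_width: 0.0003
grip_force: 1.9
```

Request:
move_arm([
  [0,0,0,0.01,0,0,0],
  [0,0,0,0.01,0,0,0],
  [0,0,0,0,0,0,0],
])

```text
time_s: 26.7
ee_pos: [0.4869, 0.2178, 0.0705]
eef_rot: [3.141, -0.0, 1.541]
force: [-5.3, -1.5, 13.1]
grip_width: 0.0005
grip_force: 6.4
```

Request:
move_arm([
  [0,0,0,0.01,0,0,0],
  [0,0,0,0.01,0,0,0],
  [0,0,0,0,0,0,0],
])

```text
time_s: 27.0
ee_pos: [0.487, 0.2178, 0.0702]
eef_rot: [3.141, -0.0, 1.541]
force: [-8.8, -2.7, 22.1]
grip_width: 0.0005
grip_force: 11.2
```

Request:
move_arm([
  [0,0,0,0,0,0,0],
  [0,0,0,0,0,0,0],
  [0,0,0,0,0,0,0],
  [0,0,0,0,0,0,0],
  [0,0,0,0,0,0,0],
  [0,0,0,0,0,0,0],
  [0,0,0,0,0,0,0],
])

```text
time_s: 27.7
ee_pos: [0.487, 0.2178, 0.0702]
eef_rot: [3.141, -0.0, 1.541]
force: [-10.4, -4.0, 23.0]
grip_width: 0.0005
grip_force: 11.1
```

Request:
move_arm([
  [0,0,0,-0.1,0,0,0],
  [0,0,0,-0.4,0,0,0],
  [0,0,0,-0.6,0,0,0],
  [0,0,0,-0.6,0,0,0],
  [0,0,0,-0.3,0,0,0],
  [0,-0.5,0,0,0,0,0],
  [0,-0.7,0,0,0,0,0],
  [0,-0.7,0,0,0,0,0],
  [0,-0.7,0,0,0,0,0],
  [0,-0.48,0,0,0,0,0],
  [0,0,0,0,0,0,0],
  [0,0,0,0.4,0,0,0],
  [0,0,0,0.4,0,0,0],
  [0,0,0,0.2,0,0,0],
  [0,0,0,0.1,0,0,0],
  [0,0,0,0,0,0,0],
  [0,0,0,0,0,0,0],
])

```text
time_s: 29.4
ee_pos: [0.4825, 0.064, 0.1141]
eef_rot: [3.141, -0.0, 1.541]
force: [0.5, -0.1, -0.4]
grip_width: 0.0002
grip_force: 0.0
```

Request:
move_arm([
  [0,0,0,0.1,0,0,0],
  [0,0,0,0.1,0,0,0],
  [0,0,0,0.06,0,0,0],
  [0,0,0,0.06,0,0,0],
  [0,0,0,0.04,0,0,0],
  [0,0,0,0.04,0,0,0],
  [0,0,0,0.02,0,0,0],
  [0,0,0,0.02,0,0,0],
  [0,0,0,0,0,0,0],
])

```text
time_s: 30.3
ee_pos: [0.4821, 0.0638, 0.0914]
eef_rot: [3.142, 0.0, 1.541]
force: [-0.4, -0.4, -0.2]
grip_width: 0.0006
grip_force: 0.0
```

Request:
move_arm([
  [0,0,0,0.02,0,0,0],
  [0,0,0,0.02,0,0,0],
  [0,0,0,0.02,0,0,0],
  [0,0,0,0,0,0,0],
])

```text
time_s: 30.7
ee_pos: [0.482, 0.0638, 0.0883]
eef_rot: [-3.141, 0.0, 1.541]
force: [0.2, -0.2, -0.5]
grip_width: 0.0003
grip_force: 0.0
```

Request:
move_arm([
  [0,0,0,0.02,0,0,0],
  [0,0,0,0.01,0,0,0],
  [0,0,0,0,0,0,0],
])

```text
time_s: 31.0
ee_pos: [0.482, 0.0638, 0.0868]
eef_rot: [-3.141, 0.0, 1.541]
force: [0.3, 0.6, 0.5]
grip_width: 0.0005
grip_force: 0.0
```

Request:
move_arm([
  [0,0,0,0.02,0,0,0],
  [0,0,0,0.02,0,0,0],
  [0,0,0,0.02,0,0,0],
  [0,0,0,0,0,0,0],
])

```text
time_s: 31.4
ee_pos: [0.4823, 0.0635, 0.0842]
eef_rot: [3.141, 0.0, 1.541]
force: [-0.8, -1.8, 3.1]
grip_width: 0.0006
grip_force: 1.8
```

Request:
move_arm([
  [0,0,0,0.02,0,0,0],
  [0,0,0,0.02,0,0,0],
  [0,0,0,0,0,0,0],
])

```text
time_s: 31.7
ee_pos: [0.4829, 0.063, 0.083]
eef_rot: [3.139, 0.001, 1.541]
force: [-2.0, -8.8, 12.0]
grip_width: 0.0006
grip_force: 5.8
```

Request:
move_arm([
  [0,0,0,0.01,0,0,0],
  [0,0,0,0.01,0,0,0],
  [0,0,0,0.01,0,0,0],
  [0,0,0,0,0,0,0],
])

```text
time_s: 32.1
ee_pos: [0.4833, 0.0627, 0.082]
eef_rot: [3.138, 0.002, 1.541]
force: [-1.0, -9.9, 18.8]
grip_width: 0.0003
grip_force: 8.5
```

Request:
move_arm([
  [0,0,0,0.01,0,0,0],
  [0,0,0,0.01,0,0,0],
  [0,0,0,0,0,0,0],
])

```text
time_s: 32.4
ee_pos: [0.4835, 0.0625, 0.0813]
eef_rot: [3.138, 0.002, 1.541]
force: [-2.2, -12.2, 20.1]
grip_width: 0.0005
grip_force: 10.0
```

Request:
move_arm([
  [0,0,0,0.01,0,0,0],
  [0,0,0,0.01,0,0,0],
  [0,0,0,0,0,0,0],
])

```text
time_s: 32.7
ee_pos: [0.4838, 0.0624, 0.0807]
eef_rot: [3.137, 0.002, 1.541]
force: [-2.4, -13.4, 24.0]
grip_width: 0.0007
grip_force: 11.6
```

Request:
move_arm([
  [0,0,0,0.01,0,0,0],
  [0,0,0,0.01,0,0,0],
  [0,0,0,0,0,0,0],
])

```text
time_s: 33.0
ee_pos: [0.484, 0.0622, 0.08]
eef_rot: [3.136, 0.003, 1.541]
force: [-2.9, -15.5, 28.3]
grip_width: 0.0005
grip_force: 13.3
```

The load is higher than expected and includes a sideways drag. I'll relieve the sideways part by following the lid outward.

Request:
move_arm([
  [0,-0.02,0,0,0,0,0],
  [0,-0.02,0,0,0,0,0],
  [0,0,0,0,0,0,0],
])

```text
time_s: 33.3
ee_pos: [0.4838, 0.0605, 0.0797]
eef_rot: [3.137, 0.002, 1.541]
force: [-1.3, -13.1, 23.2]
grip_width: 0.0005
grip_force: 11.0
```

Request:
move_arm([
  [0,-0.02,0,0.01,0,0,0],
  [0,-0.02,0,0.01,0,0,0],
  [0,0,0,0,0,0,0],
])

```text
time_s: 33.6
ee_pos: [0.4822, 0.0598, 0.0766]
eef_rot: [3.141, -0.0, 1.541]
force: [0.2, 0.9, 0.6]
grip_width: 0.0003
grip_force: 0.0
```

Snapped. I'll follow it down to contact and press to 20 N.

Request:
move_arm([
  [0,0.04,0,0.03,0,0,0],
  [0,0,0,0.03,0,0,0],
  [0,0,0,0.02,0,0,0],
  [0,0,0,0.02,0,0,0],
  [0,0,0,0.02,0,0,0],
  [0,0,0,0,0,0,0],
])

```text
time_s: 34.2
ee_pos: [0.482, 0.0618, 0.0703]
eef_rot: [-3.141, -0.0, 1.541]
force: [-0.1, -0.6, 0.2]
grip_width: 0.0006
grip_force: 0.0
```

Request:
move_arm([
  [0,0,0,0.02,0,0,0],
  [0,0,0,0.01,0,0,0],
  [0,0,0,0,0,0,0],
])

```text
time_s: 34.5
ee_pos: [0.4821, 0.0618, 0.0693]
eef_rot: [3.141, -0.0, 1.541]
force: [-1.5, -0.8, 5.1]
grip_width: 0.0002
grip_force: 2.5
```

Request:
move_arm([
  [0,0,0,0.01,0,0,0],
  [0,0,0,0.01,0,0,0],
  [0,0,0,0.01,0,0,0],
  [0,0,0,0.005,0,0,0],
  [0,0,0,0,0,0,0],
])

```text
time_s: 35.0
ee_pos: [0.4822, 0.0618, 0.0691]
eef_rot: [3.141, 0.0, 1.541]
force: [-12.1, -0.6, 28.5]
grip_width: 0.0004
grip_force: 14.1
```

Request:
move_arm([
  [0,0,0,0,0,0,0],
  [0,0,0,0,0,0,0],
  [0,0,0,0,0,0,0],
  [0,0,0,0,0,0,0],
  [0,0,0,0,0,0,0],
  [0,0,0,0,0,0,0],
])

```text
time_s: 35.6
ee_pos: [0.4822, 0.0618, 0.0691]
eef_rot: [3.141, 0.0, 1.541]
force: [-11.9, -0.7, 29.1]
grip_width: 0.0005
grip_force: 14.1
```

Both ends are home. I'll lift off and check.

Request:
move_arm([
  [0,0,0,-0.1,0,0,0],
  [0,0,0,-0.4,0,0,0],
  [0,0,0,-0.7,0,0,0],
  [0,0,0,-0.8,0,0,0],
  [0,0.5,0,-0.8,0,0,0],
  [0,0.5,0,-0.8,0,0,0],
  [0,0.5,0,-0.8,0,0,0],
  [0,0,0,-0.8,0,0,0],
  [0,0,0,-0.6,0,0,0],
  [0,0,0,-0.3,0,0,0],
  [0,0,0,0,0,0,0],
  [0,0,0,0,0,0,0],
  [0,0,0,0,0,0,0],
])

```text
time_s: 36.9
ee_pos: [0.4841, 0.1366, 0.3708]
eef_rot: [-3.14, 0.0, 1.541]
force: [0.3, -0.2, -0.1]
grip_width: 0.0006
grip_force: 0.0
```

Run:
```python
from fit import *
c=wcam()
for z in (.065,.07): print("plate",z,fit(c,z,(.4847,.140,np.radians(88.3)),.206,.126,-1,inset=.034))
for r in ctrl.cut_out("lid",c)[:1]: print(r["conf"],wrect(c,r["mask"],.065))
t=ctrl.camera("top")
for n,z in(("deep_pan",.1),("order_bell",.03),("ramekin",.042)):
    r=ctrl.cut_out(n,t)[:1]
    if r: print(n,r[0]["conf"],onz(t,r[0]["centre"],z))
s=ctrl.camera("scene");a=c["color"][40:290,170:350];b=s["color"][120:210,170:290]
cv2.imwrite("pics/j.png",np.hstack([cv2.resize(a,(360,500)),cv2.resize(b,(440,500))]))
```

```text
plate 0.065 [ 4.8597e+02  1.3917e+02  8.8320e+01  1.7700e+00 -4.4000e-01  1.1522e+02]
plate 0.07 [ 4.8598e+02  1.4000e+02  8.8320e+01 -3.5000e-01 -1.7300e+00  1.1677e+02]
0.78 [array([486.5, 139.2]), array([205.5, 127.6]), np.float64(88.3)]
deep_pan 0.57 [ 0.4987469  -0.12282708  0.1       ]
order_bell 0.91 [ 0.41817091 -0.57564726  0.03      ]
ramekin 0.89 [0.38716137 0.38955465 0.042     ]
```

View pics/j.png

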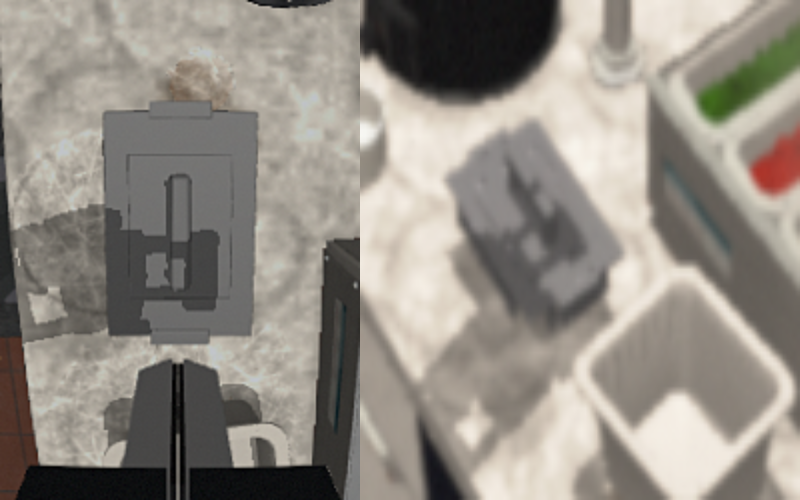

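The lid lies centred, aligned and level, and the bystanders are unmoved. One light touch on the left end will confirm it stayed home.

Request:
move_arm([
  [0,0.5,0.01,0.4,0,0,0],
  [0,0.6,0,0.6,0,0,0],
  [0,0.52,0,0.7,0,0,0],
  [0,0,0,0.8,0,0,0],
  [0,0,0,0.8,0,0,0],
  [0,0,0,0.8,0,0,0],
  [0,0,0,0.7,0,0,0],
  [0,0,0,0.5,0,0,0],
  [0,0,0,0.3,0,0,0],
  [0,0,0,0.15,0,0,0],
  [0,0,0,0.08,0,0,0],
  [0,0,0,0,0,0,0],
  [0,0,0,0,0,0,0],
])

```text
time_s: 38.55
ee_pos: [0.4876, 0.2179, 0.0815]
eef_rot: [3.14, -0.0, 1.541]
force: [0.7, -0.6, -0.2]
grip_width: 0.0008
grip_force: 0.0
```

Request:
move_arm([
  [0,0,0,0.03,0,0,0],
  [0,0,0,0.02,0,0,0],
  [0,0,0,0.02,0,0,0],
  [0,0,0,0.02,0,0,0],
  [0,0,0,0,0,0,0],
])

```text
time_s: 39.05
ee_pos: [0.4871, 0.2177, 0.076]
eef_rot: [-3.141, 0.0, 1.541]
force: [-0.6, -0.4, -0.0]
grip_width: 0.0006
grip_force: 0.0
```

Request:
move_arm([
  [0,0,0,0.03,0,0,0],
  [0,0,0,0.02,0,0,0],
  [0,0,0,0.02,0,0,0],
  [0,0,0,0.02,0,0,0],
  [0,0,0,0.02,0,0,0],
  [0,0,0,0,0,0,0],
])

```text
time_s: 39.65
ee_pos: [0.4872, 0.2177, 0.0705]
eef_rot: [-3.141, 0.0, 1.541]
force: [-0.1, 0.0, 0.5]
grip_width: 0.0005
grip_force: 0.0
```

Request:
move_arm([
  [0,0,0,0.02,0,0,0],
  [0,0,0,0.01,0,0,0],
  [0,0,0,0,0,0,0],
])

```text
time_s: 39.95
ee_pos: [0.4872, 0.2177, 0.0693]
eef_rot: [3.142, -0.0, 1.541]
force: [-2.0, -0.3, 2.2]
grip_width: 0.0003
grip_force: 1.1
```

The left end tops out at 69.3 mm, the same as the right, so the lid is flush. Now I'll retreat and hand in.

Request:
move_arm([
  [0,0,0,-0.1,0,0,0],
  [0,0,0,-0.4,0,0,0],
  [0,0,0,-0.7,0,0,0],
  [0,0,0,-0.8,0,0,0],
  [0,0,0,-0.8,0,0,0],
  [0,0,0,-0.5,0,0,0],
  [0,0,0,0,0,0,0],
  [0,0,0,0,0,0,0],
  [0,0,0,0,0,0,0],
])

```text
time_s: 40.85
ee_pos: [0.4868, 0.2175, 0.233]
eef_rot: [-3.14, 0.001, 1.541]
force: [-0.7, -0.1, 0.0]
grip_width: 0.0005
grip_force: 0.0
```

```bash
python3 -c "
from station import ctrl
print(ctrl.hand_in())"
```

```text
the job is handed in; nothing more can be done
None
```

The lid is on the low pan with both ends snapped home (left, then right; held at about 23 N and 29 N vertically) and flush by touch at 69.3 mm; the bystanders look unmoved, and the job is handed in at about 41 s with no verdict returned.

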